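Third hand for the key box

TASK

Slide the walnut key box along the counter, without lifting it, to its marked place between the two strips of masking tape, and bring its back squarely up against the bamboo upstand without banging it. Then be my third hand while I screw it on from behind: keep it pressed against the upstand with a steady force of about 11 N (anywhere from 6 to 18 N will do) for at least three seconds, and finish still holding it pressed like that, not letting go. Keep the lid shut and leave the mug, bell, key and tag where they are.

Things in the scene. Friction and masses are not known exactly. Their poses are not given: they have to be found in the camera images.
- keybox: Loose walnut box, 130 deep (x) x 66 wide (y) x 60 mm high with 2 mm felt feet; flat sides, grippable across the 66 mm from above; 0.33 to 0.65 kg, drags 1 to 2 N when slid. Closed 5 mm lid on top (top at 65 mm). Origin: centre of underside; +x to its back (hinge side, goes to the upstand), z up. Starts left or right of its place, turned up to 0.45 rad.
- keybox_back (a point): Foot of the key box's back face, at counter level, 65 mm along +x from the box's origin.
- keybox_lid (a joint): Angle of the smoked acrylic lid (60 mm wide, 5 mm thick, with a 24 mm wide finger tab overhanging the box's front by 6 mm): 0 shut, grows as it opens (rad). Hinged along the top of the box's back; stays shut by its own weight.
- upstand: Fixed rigid bamboo upstand across the counter beyond the box: 24 thick (x), 1100 long (y), 50 mm high. Origin: centre of its underside; its front face, towards the robot, is at x = -12 mm; +x points away from the robot, square to the face. May stand askew by up to 0.06 rad.
- marks: Marked place: two cream masking tape strips, 18 mm wide, 78 mm gap between, flat on the counter for 150 mm in front of the upstand and up over it; no hindrance to sliding. Origin: at the foot of the upstand's front face, midway between the strips; +x square into the upstand, y along it. The box belongs centred between them, keybox_back at this origin.
- mug: Bystander: cream enamel mug, 82 mm across, 90 mm high, with a handle on its +y side (towards the robot); stands on the other side of the marked place from the key box. Origin: centre of its underside.
- bell: Bystander: small brass counter bell, 72 mm across, 47 mm high, at the right (-y) end of the work. Origin: centre of its underside.
- tag: Bystander: mint green plastic key tag lying flat, about 59 x 26 x 4 mm. Origin: under the middle of its rectangular part.
- key: Bystander: steel wafer key lying flat, about 64 x 25 x 3 mm. Origin: on its underside, near the middle of its length.

How it is judged:
By the outcome, as a careful person would: the job done as asked, in the order asked, and still so for the second after the job is handed in, while the arm keeps its last pose, push and grip.
It also fails if it takes over 48 s, if anything falls off the work surface, if the arm or the gripper's body presses on something with over 40 N, if the wrist force passes 120 N, or if a joint passes its speed limit or range.

ROBOT

A 7-joint arm with a two-finger parallel gripper is mounted at the origin on the work surface. World frame = base frame: x ahead of the robot, y to its left, z up, the work surface at z = 0. Lengths are in m, angles in rad, forces in N, time in s.
With the tool pointing down it reaches from about 0.425 to 0.875 m from the base axis. Payload 4.7 kg.
Tool frame: the origin (TCP) lies midway between the tips of the shut fingers; the grasp point (between the pads) lies 19 mm behind it; z points along the fingers, y is the line along which they close (so a half turn about z gives the same grasp; the last joint's range is limited). The gripper opens to 87 mm and grips with 3 to 60 N. Pads are 19 mm wide; open, the fingers measure 117 mm over their backs; the gripper's body (75 mm by 190 mm) begins 51 mm behind the grasp point.
Start: joints at [1.209, 0.321, -0.07, 1.45, 0.023, 1.371, -0.057], TCP at [0.239, -0.605, 0.223] pointing down, gripper open.
Joint ranges: [-2.86, 2.86], [-0.3, 2.09], [-1.38, 1.24], [0.06, 2.45], [-1.56, 4.7], [0.09, 2.05], [-2.69, 2.69]. Speed limits (rad/s): [2.57, 2.57, 3.14, 3.14, 3.14, 3.14, 3.14].

INTERFACE

Orientations are given as a rotation vector (axis times angle).
In Python, from bench import ctrl gives the robot as it stands. The module is installed in compiled form; this text tells all that it offers.
- The arm moves only by the shell command python3 -m handwheel 'ROWS' [FORCE]. ROWS is JSON, a list of rows, each a list of 7 numbers: the finger opening in m, from 0 to 0.087, then the shift along the tool's x, y, z in m, then the turn, a rotation vector about the tool's x, y, z in degrees. A call has 1 to 12 rows; each row shifts and turns the commanded pose from where the row before left it, along the tool's axes as they then stand; what a row does not reach is not made up. A row lasts 1/8 s, in which the tool goes at most 62.5 mm and 10.7 degrees, less where a joint would pass 70% of its speed; a pose out of reach is approached as far as the arm can. A call is refused whole if a number of a shift passes 0.0625 or a number of a turn 10.7, either way. A call with a gripper value outside its range is refused whole. The fingers move at their own pace and stop on an object; FORCE is the grip in N (left out, the last holds). Time passes only in rows, so rows that do not move let the fingers close. It gives the time, the measured TCP pose, the force, the opening and the grip force at its end, in the units of the state.
- ctrl.get_state(): the state, without advancing time (a new reading comes with each control period).
- ctrl.get_image(name): name is "scene" or "top" or "wrist"; returns (picture, depth): 400x640x3 uint8, blue, green, red; 400x640 float32, m along the optical axis (not along the pixel's ray), 0 where there is no reading.
- ctrl.camera_info(name): a dict with "intrinsics" (3x3 intrinsics, pixels), "R" (3x3) and "t" (3): a world point X has camera coordinates R X + t. Camera axes: x right, y down, z forward; pixel columns grow to the right and rows downward; lengths in m; the calibration is good to about 2 mm. A picture is of the moment at which its call begins: read the wrist's pose just before it. camera_info takes no time and is no camera call; for the wrist camera it gives the pose at the moment of the call.
- ctrl.close_job(): hands the job in; it is judged then, once.
The state is a dict: "time": time; "joint_positions": joint angles; "qd": joint speeds; "joint_torque": joint torques, N m; "position": TCP position; "tool_rot": TCP orientation; "ft_force": force on the tool from outside, world axes, zero at the start; "torque": the same for the moment, N m; "grip_width": opening from 0.0 (shut) to 1.0 (fully open); "grip_force": force on a finger pad.
Only numpy, scipy, OpenCV 4.12 (cv2) and the standard library are available. Lean on these libraries where they do the work, as an engineer would, in place of code of your own. Each camera call takes 0.05 s, during which the arm holds its last target. There are 200 camera calls.

## Working session

There is one attempt and no reset: what is moved stays moved. The work goes in short steps, Python scripts to look and compute and a shell command to move; the robot and the scene stay as the last step left them, time stands still between calls to the robot, and variables do not carry over. Pictures are saved under pics/ and viewed, at most 10 in all, crops included, and the job is handed in when it is done.

```bash
mkdir -p pics
cat > h.py <<'E'
import numpy as np,cv2
from bench import ctrl
from scipy.spatial.transform import Rotation as R
def snap(n,f):
    ci=ctrl.camera_info(n);p,d=ctrl.get_image(n);cv2.imwrite('pics/'+f+'.png',p);np.savez('pics/'+f,d=d,K=ci['intrinsics'],R=ci['R'],t=ci['t']);return p,d
def world(f,u,v,z=None):
    a=np.load('pics/'+f+'.npz');r=np.linalg.inv(a['K'])@[u,v,1];Rm=a['R'];t=np.array(a['t']).ravel()
    if z is None: return Rm.T@(r*a['d'][int(v),int(u)]-t)
    o=-Rm.T@t;w=Rm.T@r;return o+w*(z-o[2])/w[2]
E
python3 - <<'E'
from h import *
snap('top','top0');snap('scene','scene0')
s=ctrl.get_state();print(s)
print(R.from_rotvec(s['tool_rot']).as_matrix().round(3))
E
```

```text
{'time': 0.1, 'joint_positions': array([ 1.20911467,  0.32176583, -0.07009088,  1.45156294,  0.0226233 ,
        1.37079234, -0.0569391 ]), 'qd': array([-0.00045301, -0.00264206,  0.00010358, -0.00303221,  0.0002166 ,
        0.00045239, -0.00219311]), 'joint_torque': array([ 1.03147729e-04, -4.92572379e+01, -4.05478142e-01, -3.13398743e+01,
       -6.39546057e-02,  3.95421311e-02,  4.93303412e-05]), 'position': array([ 0.23831755, -0.60419961,  0.22155494]), 'tool_rot': array([-3.08464570e+00, -5.86493758e-01,  6.85572527e-04]), 'ft_force': array([-0.90893317,  0.02014903,  0.54715518]), 'torque': array([ 0.00099692,  0.01064408, -0.02231595]), 'grip_force': 0.0, 'grip_width': 1.0024574100437373}
[[ 0.93   0.367 -0.001]
 [ 0.367 -0.93   0.002]
 [-0.    -0.002 -1.   ]]
```

View pics/top0.png

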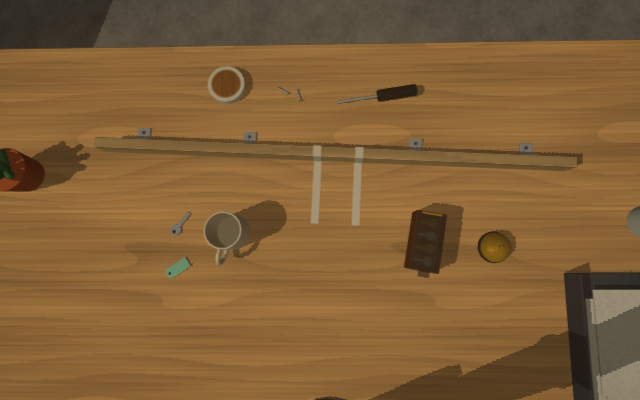

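View pics/scene0.png

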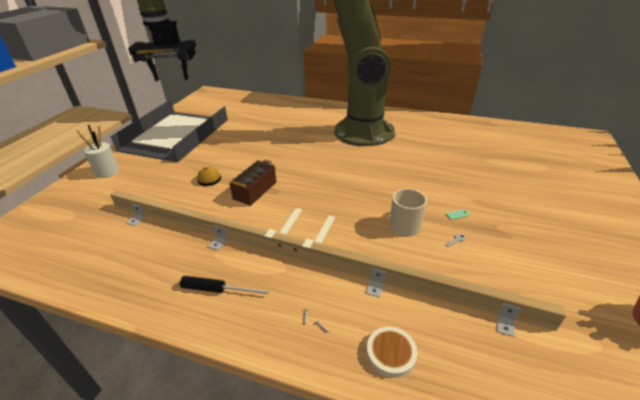

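The top view shows the box at about (427,241), turned slightly, the tapes at (317,185) and (357,187), the upstand running from (96,143) to (577,161), the mug at (223,231) and the bell at (495,247). I'll enlarge the part that matters.

Run:
```python
from h import *
p=cv2.imread('pics/top0.png')
c=cv2.resize(p[135:285,300:500],None,fx=4,fy=4,interpolation=cv2.INTER_CUBIC)
cv2.imwrite('pics/crop0.png',np.clip(c*1.6,0,255).astype('uint8'))
for uv in [(427,241),(337,185),(337,155),(96,143),(577,161),(495,247),(223,215)]: print(uv,world('top0',*uv).round(4))
```

```text
(427, 241) [ 0.4568 -0.2227  0.0634]
(337, 185) [ 5.912e-01 -2.920e-02 -1.000e-04]
(337, 155) [ 0.6523 -0.0294  0.0484]
(96, 143) [0.6851 0.5287 0.0491]
(577, 161) [ 0.6451 -0.5961  0.    ]
(495, 247) [ 0.4438 -0.3769  0.04  ]
(223, 215) [0.5165 0.2275 0.0479]
```

View pics/crop0.png

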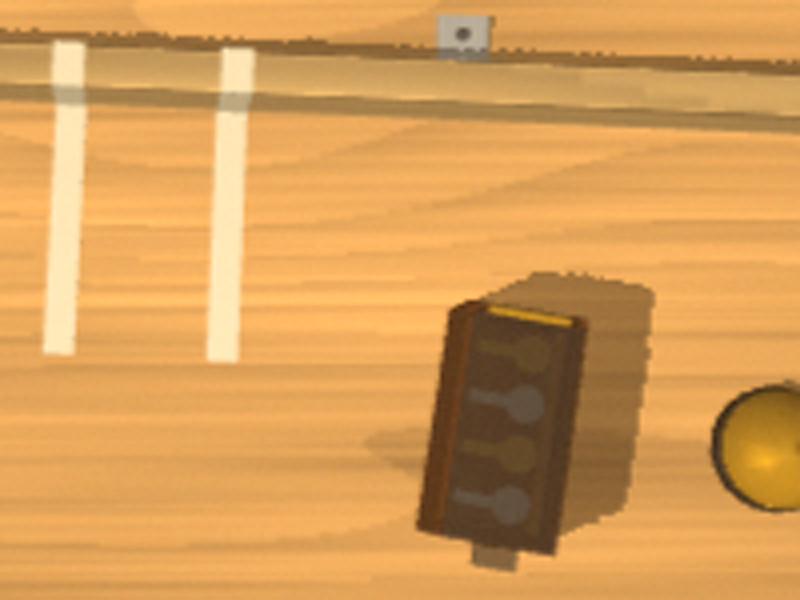

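The crop shows the tapes' near ends at crop (59,354) and (222,361), and their feet at about (68,97) and (232,108). The box's long sides run up and slightly right. Its corners and the upstand line I'll get from depth.

```bash
cat >> h.py <<'E'
def cloud(f):
    a=np.load('pics/'+f+'.npz');d=a['d'];v,u=np.mgrid[:400,:640]
    r=np.stack([u,v,np.ones_like(u)],-1)@np.linalg.inv(a['K']).T*d[...,None]
    P=(r-np.array(a['t']).ravel())@a['R'];P[d==0]=np.nan;return P
def rect(f,c,rad=.12,z0=.058,z1=.075):
    P=cloud(f);m=(P[...,2]>z0)&(P[...,2]<z1)&(np.hypot(P[...,0]-c[0],P[...,1]-c[1])<rad)
    q=P[m];r=cv2.minAreaRect((q[:,:2]*1000).astype('float32'));return r,np.median(q[:,2]),m.sum()
E
python3 - <<'E'
from h import *
print(rect('top0',(.457,-.223)))
P=cloud('top0');m=(P[...,2]>.045)&(P[...,2]<.055)&(abs(P[...,0]-.66)<.06)&(abs(P[...,1])<.5)
# front/back edge per column
cs=[];
for u in range(130,560):
    x=P[:,u][m[:,u]]
    if len(x)>2: cs.append((x[:,1].mean(),x[:,0].min(),x[:,0].max(),x[:,2].mean()))
cs=np.array(cs)
for k in(1,2): print(np.polyfit(cs[:,0],cs[:,k],1))
print(cs[:,3].mean())
for c in[(59,354),(222,361),(68,97),(232,108)]: print(world('top0',300+c[0]/4,135+c[1]/4,0).round(4))
for c in[(484,303),(587,320),(555,553),(446,535)]: print(world('top0',300+c[0]/4,135+c[1]/4,0.065).round(4))
E
```

```text
(((450.7294616699219, -223.79486083984375), (66.54998779296875, 141.55242919921875), 79.68136596679688), np.float64(0.06522958220015398), np.int64(1891))
[0.05083433 0.64995932]
[0.05087407 0.67215404]
0.05014022316410937
[0.4998 0.0236 0.    ]
[ 0.4954 -0.072   0.    ]
[0.6542 0.0184 0.    ]
[ 0.6467 -0.0798  0.    ]
[ 0.5224 -0.2116  0.065 ]
[ 0.5129 -0.267   0.065 ]
[ 0.3883 -0.2449  0.065 ]
[ 0.3978 -0.1873  0.065 ]
```

```bash
cat > n.py <<'E'
import sys
from h import *
# tool-frame shift to TCP target x y z, yaw deg of tool x
def to(x,y,z,yaw):
    s=ctrl.get_state();M=R.from_rotvec(s['tool_rot']).as_matrix()
    print('t',s['time'],'pos',s['position'].round(4),'yaw',np.degrees(np.arctan2(M[1,0],M[0,0])).round(2),'tilt',M[2].round(4),'f',s['ft_force'].round(2),'grip',s['grip_width'],s['grip_force'])
    print('shift',(M.T@(np.array([x,y,z])-s['position'])).round(4),'turn z',np.degrees(np.arctan2(M[1,0],M[0,0])).round(2)-yaw)
to(*map(float,sys.argv[1:]))
E
python3 -m handwheel '[[0.087,0,0,0,0,0,10.7],[0.087,0,0,0,0,0,10.7],[0.087,0,0,0,0,0,10.6],[0.087,0,0,0,0,0,0]]' 40; python3 n.py .4537 -.2243 .12 -10.4
```

```text
time: 0.6
position: [0.2385, -0.6044, 0.222]
tool_rot: [-3.128, 0.283, 0.001]
ft_force: [-0.2, 0.6, -0.0]
grip_width: 1.004
grip_force: 0.0
t 0.6 pos [ 0.2385 -0.6044  0.222 ] yaw -10.35 tilt [-7.e-04 -7.e-04 -1.e+00] f [-0.22  0.58 -0.03] grip 1.0035562209684845 0.0
shift [ 0.1435 -0.4125  0.1022] turn z 0.05000000000000071
```

```bash
python3 -m handwheel '[[0.087,0.015,-0.042,0.01,0,0,0],[0.087,0.015,-0.042,0.01,0,0,0],[0.087,0.015,-0.042,0.01,0,0,0],[0.087,0.015,-0.042,0.01,0,0,0],[0.087,0.015,-0.042,0.01,0,0,0],[0.087,0.015,-0.042,0.01,0,0,0],[0.087,0.015,-0.042,0.01,0,0,0],[0.087,0.015,-0.042,0.01,0,0,0],[0.087,0.012,-0.042,0.01,0,0,0],[0.087,0.012,-0.0345,0.012,0,0,0],[0.087,0,0,0,0,0,0],[0.087,0,0,0,0,0,0]]'; python3 n.py .4537 -.2243 .016 -10.4
python3 - <<'E'
from h import *
snap('wrist','w1')
E
```

```text
time: 2.1
position: [0.4548, -0.2258, 0.1206]
tool_rot: [3.128, -0.284, -0.0]
ft_force: [0.0, -0.6, 0.3]
grip_width: 1.002
grip_force: 0.0
t 2.1 pos [ 0.4548 -0.2258  0.1206] yaw -10.36 tilt [-2.e-04  7.e-04 -1.e+00] f [ 0.03 -0.57  0.27] grip 1.0016454390190632 0.0
shift [-0.0013 -0.0014  0.1046] turn z 0.040000000000000924
```

View pics/w1.png

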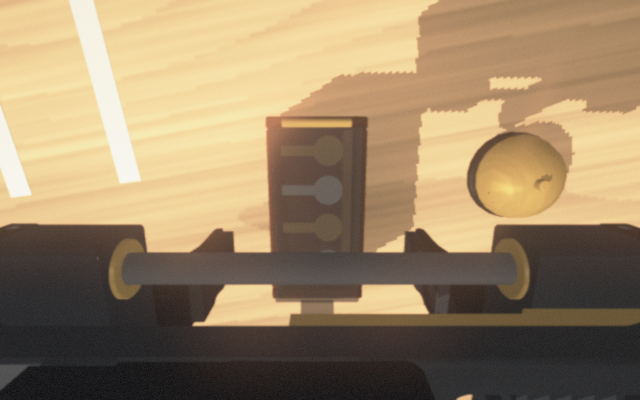

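The wrist view shows the box at columns 268–366, centred at about 317. The fingers' inner edges are at 233 and 405 (centre 319), so the gripper is straddling it squarely and can go down.

```bash
python3 -m handwheel '[[0.087,-0.001,-0.001,0.02,0,0,0],[0.087,0,0,0.02,0,0,0],[0.087,0,0,0.02,0,0,0],[0.087,0,0,0.02,0,0,0],[0.087,0,0,0.015,0,0,0],[0.087,0,0,0.0095,0,0,0],[0.087,0,0,0,0,0,0],[0.087,0,0,0,0,0,0]]' 8; python3 n.py .4537 -.2243 .016 -10.4;  python3 -m handwheel '[[0.06,0,0,0,0,0,0],[0.06,0,0,0,0,0,0],[0.06,0,0,0,0,0,0],[0.06,0,0,0,0,0,0],[0.06,0,0,0,0,0,0],[0.06,0,0,0,0,0,0]]' 8; python3 n.py .4537 -.2243 .016 -10.4
```

```text
time: 3.15
position: [0.4548, -0.2243, 0.0167]
tool_rot: [3.128, -0.286, 0.002]
ft_force: [0.3, -0.8, -0.2]
grip_width: 0.996
grip_force: 0.0
t 3.15 pos [ 0.4548 -0.2243  0.0167] yaw -10.46 tilt [ 1.1e-03  4.0e-04 -1.0e+00] f [ 0.33 -0.77 -0.17] grip 0.9959501863193508 0.0
shift [-0.0011  0.0002  0.0007] turn z -0.0600000000000005
time: 3.9
position: [0.4544, -0.2242, 0.0163]
tool_rot: [3.128, -0.286, 0.0]
ft_force: [-0.4, 0.6, 3.1]
grip_width: 0.762
grip_force: 8.0
t 3.9 pos [ 0.4544 -0.2242  0.0163] yaw -10.46 tilt [ 3.e-04  3.e-04 -1.e+00] f [-0.45  0.61  3.08] grip 0.7618164704870346 7.998838321364019
shift [-0.0007  0.0003  0.0003] turn z -0.0600000000000005
```

```bash
python3 -m handwheel '[[0.06,0,0,0,0,0,0],[0.06,0,0,0,0,0,0],[0.06,0,0,0,0,0,-2.5],[0.06,0,0,0,0,0,-2.5],[0.06,0,0,0,0,0,-2.55],[0.06,0.002,-0.005,0,0,0,0],[0.06,0.004,-0.009,0,0,0,0],[0.06,0.004,-0.01,0,0,0,0]]' 35; python3 n.py .5526 -.0262 .0165 -2.9
```

```text
time: 4.9
position: [0.466, -0.2003, 0.0163]
tool_rot: [3.14, -0.081, 0.001]
ft_force: [-0.6, -2.5, 5.9]
grip_width: 0.759
grip_force: 35.0
t 4.9 pos [ 0.466  -0.2003  0.0163] yaw -2.95 tilt [ 4.e-04  6.e-04 -1.e+00] f [-0.63 -2.46  5.94] grip 0.7594145832406258 34.99660107772797
shift [ 0.0776 -0.1783 -0.0003] turn z -0.050000000000000266
```

```bash
python3 -m handwheel '[[0.06,0.006,-0.014,0,0,0,0],[0.06,0.007,-0.016,0,0,0,0],[0.06,0.007,-0.016,0,0,0,0],[0.06,0.007,-0.016,0,0,0,0],[0.06,0.007,-0.016,0,0,0,0],[0.06,0.007,-0.016,0,0,0,0],[0.06,0.007,-0.016,0,0,0,0],[0.06,0.007,-0.016,0,0,0,0],[0.06,0.007,-0.016,0,0,0,0],[0.06,0.007,-0.016,0,0,0,0],[0.06,0.006,-0.014,0,0,0,0],[0.06,0,0,0,0,0,0]]'; python3 n.py .5526 -.0262 .0165 -2.9
python3 - <<'E'
from h import *
snap('wrist','w2');snap('top','t2')
a=cv2.imread('pics/w2.png');b=cv2.imread('pics/t2.png')[120:270,250:450]
cv2.imwrite('pics/c2.png',np.vstack([a[:300],cv2.resize(b[:94],(640,300),interpolation=cv2.INTER_CUBIC)]))
E
```

```text
time: 6.4
position: [0.5502, -0.0287, 0.0164]
tool_rot: [-3.138, 0.075, -0.002]
ft_force: [2.0, 3.7, 4.9]
grip_width: 0.76
grip_force: 35.0
t 6.4 pos [ 0.5502 -0.0287  0.0164] yaw -2.73 tilt [ 0.0015 -0.0029 -1.    ] f [2.   3.71 4.85] grip 0.7595191008060521 34.99742142856121
shift [ 0.0023 -0.0026 -0.0001] turn z 0.16999999999999993
```

View pics/c2.png

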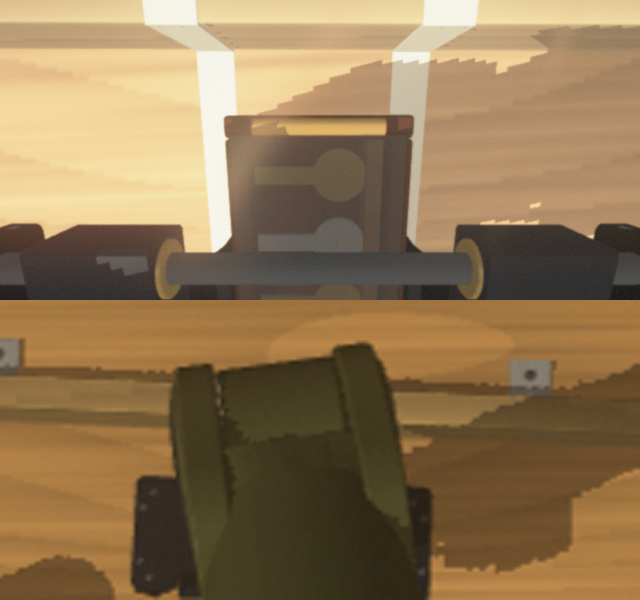

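In the wrist half, the tape feet at row 50 run over columns 197–235 and 390–430. The box's back top edge, row 116, spans 224–413, so it is slightly right of centre. I'll put numbers on that, squareness and the gap.

Run:
```python
from h import *
f='w2'
for n,u,v,z in[('tL',197,50,0),('tLi',235,50,0),('tRi',390,50,0),('tR',430,50,0),('tLi near',232,230,0),('bl',224,116,.062),('br',413,116,.062)]: print(n,world(f,u,v,z).round(4))
P=cloud(f);Z=P[...,2]
# lid/box top back edge, upstand front top edge by depth
e=[];b=[]
for u in range(20,620,5):
    m=(abs(Z[:60,u]-.05)<.004)
    if m.any(): q=P[:60,u][m];e.append(q[q[:,0].argmin(),:2])
for u in range(232,408,4):
    m=(Z[:180,u]>.055)&(Z[:180,u]<.07)
    if m.any(): q=P[:180,u][m];b.append(q[q[:,0].argmax()])
e=np.array(e);b=np.array(b)
print(len(e),np.polyfit(e[:,1],e[:,0],1));print(len(b),np.polyfit(b[:,1],b[:,0],1),np.median(b[:,2]),b[:,1].min(),b[:,1].max())
```

```text
tL [0.6499 0.0255 0.    ]
tLi [0.649  0.0069 0.    ]
tRi [ 0.6454 -0.0688  0.    ]
tR [ 0.6445 -0.0883  0.    ]
tLi near [0.5566 0.0185 0.    ]
bl [ 0.6172 -0.0012  0.062 ]
br [ 0.6142 -0.0641  0.062 ]
120 [0.05064654 0.64853661]
44 [0.04681877 0.61754689] 0.05839364851818171 -0.0618421430986959 -0.002951655295923759
```

```bash
python3 -m handwheel '[[0.06,0.001,-0.0015,0,0,0,0.2],[0.06,0.003,-0.0016,0,0,0,0],[0.06,0.005,0,0,0,0,0],[0.06,0.005,0,0,0,0,0],[0.06,0.004,0,0,0,0,0],[0.06,0.002,0,0,0,0,0],[0.06,0,0,0,0,0,0],[0.06,0,0,0,0,0,0]]'; python3 n.py .5818 -.0277 .0165 -2.9
python3 - <<'E'
from h import *
f='w3';snap('wrist',f)
P=cloud(f);Z=P[...,2]
e=[];b=[]
for u in range(20,620,5):
    m=(abs(Z[:90,u]-.05)<.004)
    if m.any(): q=P[:90,u][m];e.append(q[q[:,0].argmin(),:2])
for u in range(232,408,4):
    m=(Z[:180,u]>.055)&(Z[:180,u]<.07)
    if m.any(): q=P[:180,u][m];b.append(q[q[:,0].argmax()])
e=np.array(e);b=np.array(b)
print(len(e),np.polyfit(e[:,1],e[:,0],1));print(len(b),np.polyfit(b[:,1],b[:,0],1),b[:,1].min(),b[:,1].max())
E
```

```text
time: 7.5
position: [0.5683, -0.0307, 0.0163]
tool_rot: [3.14, -0.086, -0.003]
ft_force: [-3.5, -0.5, 8.5]
grip_width: 0.757
grip_force: 35.0
t 7.5 pos [ 0.5683 -0.0307  0.0163] yaw -3.15 tilt [-1.7e-03  2.0e-04 -1.0e+00] f [-3.46 -0.54  8.54] grip 0.7565929086837656 34.99695039354265
shift [ 0.0133 -0.0037 -0.0002] turn z -0.25
120 [0.05042169 0.64867637]
44 [0.05411427 0.63616568] -0.06412749860987771 -0.005137092153594717
```

View pics/w3.png

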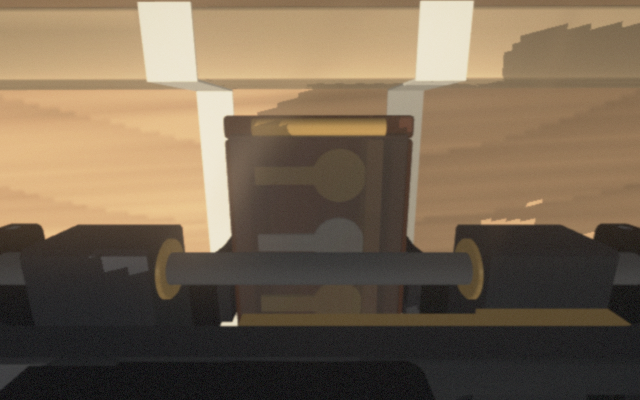

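The tape inner edges at row 88 are at columns 233 and 387 (middle 310), and the box's back edge at row 116 spans 224–413 (middle 318.5). The box is still about 4 mm right of centre with a gap of about 12 mm, so I'll correct sideways before contact.

```bash
python3 -m handwheel '[[0.06,0,-0.002,0,0,0,-0.2],[0.06,0,-0.002,0,0,0,0],[0.06,0,0,0,0,0,0],[0.06,0,0,0,0,0,0]]'; python3 n.py .5818 -.0277 .0165 -2.9
python3 - <<'E'
from h import *
f='w4';snap('wrist',f)
P=cloud(f);Z=P[...,2]
e=[];b=[]
for u in range(20,620,5):
    m=(abs(Z[:90,u]-.05)<.004)
    if m.any(): q=P[:90,u][m];e.append(q[q[:,0].argmin(),:2])
for u in range(232,408,4):
    m=(Z[:180,u]>.055)&(Z[:180,u]<.07)
    if m.any(): q=P[:180,u][m];b.append(q[q[:,0].argmax()])
e=np.array(e);b=np.array(b)
print(len(e),np.polyfit(e[:,1],e[:,0],1));print(len(b),np.polyfit(b[:,1],b[:,0],1),b[:,1].min(),b[:,1].max())
E
```

```text
time: 8.05
position: [0.5692, -0.0284, 0.0163]
tool_rot: [3.139, -0.082, -0.0]
ft_force: [-1.6, -3.4, 6.0]
grip_width: 0.756
grip_force: 35.0
t 8.05 pos [ 0.5692 -0.0284  0.0163] yaw -3.01 tilt [-2.0e-04  1.7e-03 -1.0e+00] f [-1.63 -3.4   6.  ] grip 0.7560317145061555 34.99835271388292
shift [ 0.0126 -0.0013 -0.0002] turn z -0.10999999999999988
120 [0.05095022 0.64869763]
44 [0.05180337 0.63681344] -0.06162269752432151 -0.0024638099239373407
```

```bash
python3 -m handwheel '[[0.06,0.001,-0.001,0,0,0,0],[0.06,0.002,-0.001,0,0,0,0],[0.06,0.002,0,0,0,0,0],[0.06,0.002,0,0,0,0,0],[0.06,0.001,0,0,0,0,0],[0.06,0,0,0,0,0,0]]'; python3 n.py .5818 -.0277 .0165 -2.9
python3 - <<'E'
from h import *
f='w5';snap('wrist',f)
P=cloud(f);Z=P[...,2]
e=[];b=[]
for u in range(20,620,5):
    m=(abs(Z[:90,u]-.05)<.004)
    if m.any(): q=P[:90,u][m];e.append(q[q[:,0].argmin(),:2])
for u in range(232,408,4):
    m=(Z[:180,u]>.055)&(Z[:180,u]<.07)
    if m.any(): q=P[:180,u][m];b.append(q[q[:,0].argmax()])
e=np.array(e);b=np.array(b)
print(len(e),np.polyfit(e[:,1],e[:,0],1));print(len(b),np.polyfit(b[:,1],b[:,0],1),b[:,1].min(),b[:,1].max())
p=cv2.imread('pics/w5.png');cv2.imwrite('pics/c5.png',cv2.resize(p[60:160,120:520],(800,200)))
E
```

```text
time: 8.85
position: [0.5764, -0.0254, 0.0163]
tool_rot: [3.14, -0.081, -0.003]
ft_force: [-4.0, -1.0, 8.8]
grip_width: 0.758
grip_force: 35.0
t 8.85 pos [ 0.5764 -0.0254  0.0163] yaw -2.96 tilt [-2.1e-03  6.0e-04 -1.0e+00] f [-3.99 -0.95  8.77] grip 0.7575755899728388 34.99750234186649
shift [ 0.0055  0.002  -0.0002] turn z -0.06000000000000005
120 [0.05084129 0.65302044]
44 [0.05089223 0.64389283] -0.0587042946960422 -1.8360175746440547e-05
```

View pics/c5.png

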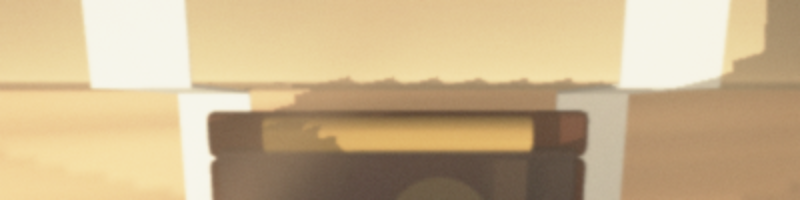

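The tape inner edges at the foot are at crop columns 250 and 556 (middle 403), and the box edges at 208 and 587 (middle 397.5). That puts the box about 1.2 mm left of centre with a gap of about 5 mm, so I'll trim it and creep in.

```bash
python3 -m handwheel '[[0.06,0.0005,0.0007,0,0,0,0],[0.06,0.0005,0.0006,0,0,0,0],[0.06,0.0005,0,0,0,0,0],[0.06,0.0005,0,0,0,0,0],[0.06,0,0,0,0,0,0]]'; python3 n.py .5818 -.0277 .0165 -2.9
python3 - <<'E'
from h import *
f='w6';snap('wrist',f)
P=cloud(f);Z=P[...,2]
b=[]
for u in range(232,408,4):
    m=(Z[:180,u]>.055)&(Z[:180,u]<.07)
    if m.any(): q=P[:180,u][m];b.append(q[q[:,0].argmax()])
b=np.array(b)
print(np.polyfit(b[:,1],b[:,0],1),b[:,1].min(),b[:,1].max(),(b[:,1].min()+b[:,1].max())/2)
E
```

```text
time: 9.52
position: [0.5782, -0.026, 0.0163]
tool_rot: [-3.14, 0.08, 0.004]
ft_force: [-5.5, 0.7, 9.5]
grip_width: 0.757
grip_force: 35.0
t 9.525 pos [ 0.5782 -0.026   0.0163] yaw -2.92 tilt [-2.3e-03 -1.0e-04 -1.0e+00] f [-5.52  0.73  9.47] grip 0.757206988445513 34.996711551211774
shift [ 0.0037  0.0015 -0.0002] turn z -0.020000000000000018
[0.05025248 0.64574366] -0.05936668535321933 -0.00023615945233278521 -0.029801422402776057
```

```bash
python3 -m handwheel '[[0.06,0.0002,0.0008,-0.0003,0,0,0],[0.06,0.0004,0.0008,0,0,0,0],[0.06,0.0004,0,0,0,0,0],[0.06,0,0,0,0,0,0]]'; python3 n.py .5818 -.0277 .0165 -2.9
python3 - <<'E'
from h import *
f='w7';snap('wrist',f)
P=cloud(f);Z=P[...,2]
b=[]
for u in range(232,408,4):
    m=(Z[:180,u]>.055)&(Z[:180,u]<.07)
    if m.any(): q=P[:180,u][m];b.append(q[q[:,0].argmax()])
b=np.array(b)
print(np.polyfit(b[:,1],b[:,0],1),(b[:,1].min()+b[:,1].max())/2)
E
```

```text
time: 10.07
position: [0.5794, -0.0271, 0.0163]
tool_rot: [-3.14, 0.08, 0.003]
ft_force: [-1.3, 1.9, 6.1]
grip_width: 0.755
grip_force: 35.0
t 10.075 pos [ 0.5794 -0.0271  0.0163] yaw -2.91 tilt [-1.8e-03 -9.0e-04 -1.0e+00] f [-1.25  1.92  6.1 ] grip 0.7554510651116662 34.99605517834425
shift [ 0.0025  0.0005 -0.0002] turn z -0.010000000000000231
[0.04997739 0.64692287] -0.030863883221293704
```

Centred and square, with about 2 mm to go. I'll creep on to contact.

```bash
python3 -m handwheel '[[0.06,0.0004,0,0,0,0,0],[0.06,0.0004,0,0,0,0,0],[0.06,0.0004,0,0,0,0,0],[0.06,0.0003,0,0,0,0,0],[0.06,0,0,0,0,0,0]]';python3 -m handwheel '[[0.06,0.0003,0,0,0,0,0],[0.06,0.0003,0,0,0,0,0],[0.06,0,0,0,0,0,0]]'; python3 n.py .5818 -.0277 .0165 -2.9
```

```text
time: 10.75
position: [0.5806, -0.0276, 0.0163]
tool_rot: [-3.14, 0.08, 0.004]
ft_force: [-3.7, 2.0, 6.6]
grip_width: 0.752
grip_force: 35.0
time: 11.12
position: [0.581, -0.0277, 0.0163]
tool_rot: [-3.14, 0.08, 0.004]
ft_force: [-3.6, 1.1, 7.6]
grip_width: 0.755
grip_force: 35.0
t 11.125 pos [ 0.581  -0.0277  0.0163] yaw -2.92 tilt [-2.7e-03 -2.0e-04 -1.0e+00] f [-3.57  1.07  7.59] grip 0.7548150579483114 34.99715151730925
shift [ 0.0008 -0.     -0.0002] turn z -0.020000000000000018
```

```bash
python3 -m handwheel '[[0.06,0.0003,0,0,0,0,0],[0.06,0.0003,0,0,0,0,0],[0.06,0,0,0,0,0,0]]';python3 -m handwheel '[[0.06,0.0003,0,0,0,0,0],[0.06,0.0003,0,0,0,0,0],[0.06,0,0,0,0,0,0]]'; python3 n.py .5818 -.0277 .0165 -2.9;python3 -m handwheel '[[0.06,0.0003,0,0,0,0,0],[0.06,0.0003,0,0,0,0,0],[0.06,0,0,0,0,0,0]]'
```

```text
time: 11.5
position: [0.581, -0.0277, 0.0163]
tool_rot: [-3.14, 0.08, 0.006]
ft_force: [-6.9, 1.6, 9.8]
grip_width: 0.755
grip_force: 35.0
time: 11.88
position: [0.581, -0.0277, 0.0163]
tool_rot: [-3.14, 0.08, 0.008]
ft_force: [-8.7, 0.8, 11.4]
grip_width: 0.758
grip_force: 35.0
t 11.875 pos [ 0.581  -0.0277  0.0163] yaw -2.92 tilt [-0.0052  0.     -1.    ] f [-8.68  0.75 11.39] grip 0.7576984057650209 34.99820773489773
shift [ 0.0008 -0.     -0.0002] turn z -0.020000000000000018
time: 12.25
position: [0.581, -0.0277, 0.0163]
tool_rot: [3.141, -0.08, -0.01]
ft_force: [-9.9, 1.8, 12.4]
grip_width: 0.753
grip_force: 35.0
```

Contact: x has stalled at 0.581. Some of the push goes into downward load, so I'll ease that a little and bring the push up to about 13 N.

```bash
python3 -m handwheel '[[0.06,0.0003,0,-0.0003,0,0,0],[0.06,0.0003,0,-0.0003,0,0,0],[0.06,0.0003,0,0,0,0,0],[0.06,0,0,0,0,0,0],[0.06,0,0,0,0,0,0]]'; python3 n.py .5818 -.0277 .0165 -2.9
python3 - <<'E'
from h import *
f='w8';snap('wrist',f)
P=cloud(f);Z=P[...,2]
b=[]
for u in range(232,408,4):
    m=(Z[:180,u]>.055)&(Z[:180,u]<.07)
    if m.any(): q=P[:180,u][m];b.append(q[q[:,0].argmax()])
b=np.array(b)
print(np.polyfit(b[:,1],b[:,0],1),(b[:,1].min()+b[:,1].max())/2,np.median(b[:,2]))
p=cv2.imread('pics/w8.png');cv2.imwrite('pics/c8.png',cv2.resize(p[60:300,120:520],(800,480)))
E
```

```text
time: 12.88
position: [0.581, -0.0276, 0.0163]
tool_rot: [-3.14, 0.08, 0.013]
ft_force: [-10.3, 1.2, 11.0]
grip_width: 0.756
grip_force: 35.0
t 12.875 pos [ 0.581  -0.0276  0.0163] yaw -2.93 tilt [-0.0083  0.     -1.    ] f [-10.3    1.22  11.  ] grip 0.7555018634202683 34.99793294817209
shift [ 0.0008  0.     -0.0002] turn z -0.03000000000000025
[0.05017773 0.64853572] -0.031560070355119194 0.05857533703099604
```

View pics/c8.png

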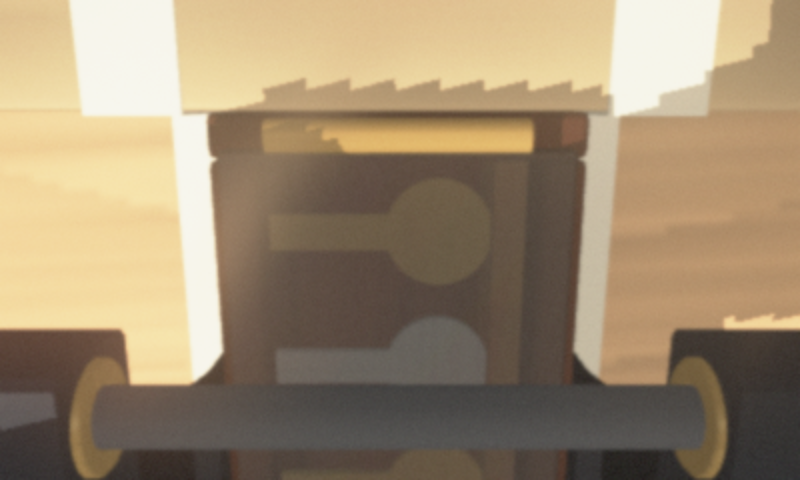

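Box back is flush at crop row 110. Its edges, 208 and 587 (middle 397.5), match the outer tape edges on the upstand, 80 and 712 (middle 396). I'll raise the push a little, since the counter takes some of it.

```bash
python3 -m handwheel '[[0.06,0.0003,0,-0.0004,0,0,0],[0.06,0.0003,0,-0.0004,0,0,0],[0.06,0.0003,0,-0.0004,0,0,0],[0.06,0.0003,0,0,0,0,0],[0.06,0,0,0,0,0,0],[0.06,0,0,0,0,0,0]]'; python3 n.py .5818 -.0277 .0165 -2.9
```

```text
time: 13.68
position: [0.581, -0.0276, 0.0163]
tool_rot: [-3.14, 0.08, 0.017]
ft_force: [-10.2, 0.4, 6.1]
grip_width: 0.757
grip_force: 35.0
t 13.675 pos [ 0.581  -0.0276  0.0163] yaw -2.93 tilt [-1.090e-02 -2.000e-04 -9.999e-01] f [-10.21   0.43   6.07] grip 0.756561409455643 34.998274887911975
shift [ 0.0008  0.0001 -0.0002] turn z -0.03000000000000025
```

```bash
python3 -m handwheel '[[0.06,0.0004,0,-0.0002,0,0,0],[0.06,0.0004,0,-0.0001,0,0,0],[0.06,0.0003,0,0,0,0,0],[0.06,0,0,0,0,0,0],[0.06,0,0,0,0,0,0]]'; python3 -m handwheel '[[0.06,0,0,0,0,0,0],[0.06,0,0,0,0,0,0],[0.06,0,0,0,0,0,0],[0.06,0,0,0,0,0,0],[0.06,0,0,0,0,0,0],[0.06,0,0,0,0,0,0],[0.06,0,0,0,0,0,0],[0.06,0,0,0,0,0,0]]'
```

```text
time: 14.3
position: [0.581, -0.0276, 0.0163]
tool_rot: [-3.14, 0.08, 0.021]
ft_force: [-12.4, 2.0, 7.1]
grip_width: 0.755
grip_force: 35.0
time: 15.3
position: [0.581, -0.0276, 0.0163]
tool_rot: [-3.14, 0.08, 0.021]
ft_force: [-11.6, 1.5, 6.9]
grip_width: 0.751
grip_force: 35.0
```

```bash
python3 -m handwheel '[[0.06,0.0004,0,-0.0002,0,0,0],[0.06,0,0,0,0,0,0],[0.06,0,0,0,0,0,0],[0.06,0,0,0,0,0,0],[0.06,0,0,0,0,0,0],[0.06,0,0,0,0,0,0],[0.06,0,0,0,0,0,0],[0.06,0,0,0,0,0,0],[0.06,0,0,0,0,0,0],[0.06,0,0,0,0,0,0],[0.06,0,0,0,0,0,0],[0.06,0,0,0,0,0,0]]'; for i in 1 2; do python3 -m handwheel '[[0.06,0,0,0,0,0,0],[0.06,0,0,0,0,0,0],[0.06,0,0,0,0,0,0],[0.06,0,0,0,0,0,0],[0.06,0,0,0,0,0,0],[0.06,0,0,0,0,0,0],[0.06,0,0,0,0,0,0],[0.06,0,0,0,0,0,0],[0.06,0,0,0,0,0,0],[0.06,0,0,0,0,0,0],[0.06,0,0,0,0,0,0],[0.06,0,0,0,0,0,0]]'; done
python3 - <<'E'
from h import *
snap('scene','s9');p=cv2.imread('pics/s9.png');cv2.imwrite('pics/c9.png',cv2.resize(p[120:300,160:520],(800,400)))
f='w9';snap('wrist',f)
P=cloud(f);Z=P[...,2]
b=[]
for u in range(232,408,4):
    m=(Z[:180,u]>.055)&(Z[:180,u]<.07)
    if m.any(): q=P[:180,u][m];b.append(q[q[:,0].argmax()])
b=np.array(b)
print(np.polyfit(b[:,1],b[:,0],1),(b[:,1].min()+b[:,1].max())/2,np.median(b[:,2]))
E
```

```text
time: 16.8
position: [0.581, -0.0276, 0.0163]
tool_rot: [-3.14, 0.08, 0.022]
ft_force: [-13.0, 2.1, 7.9]
grip_width: 0.758
grip_force: 35.0
time: 18.3
position: [0.581, -0.0276, 0.0163]
tool_rot: [-3.14, 0.08, 0.022]
ft_force: [-13.3, 1.7, 7.5]
grip_width: 0.754
grip_force: 35.0
time: 19.8
position: [0.581, -0.0275, 0.0163]
tool_rot: [-3.14, 0.08, 0.022]
ft_force: [-13.9, 1.8, 7.0]
grip_width: 0.757
grip_force: 35.0
[0.05035007 0.64875832] -0.031271319375645895 0.05793327872010749
```

View pics/c9.png

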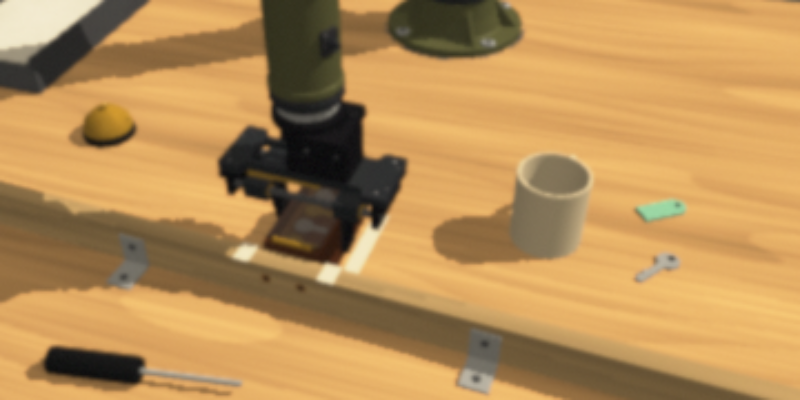

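The scene view shows the box at (310,230), seated between the tapes against the upstand with the lid shut. The mug, bell, key and tag haven't moved. The push read 13–14 N through the whole 4.5 s hold, so I'm handing in.

```bash
python3 -c "
from bench import ctrl
print(ctrl.close_job())"
```

```text
the job is handed in; nothing more can be done
None
```

The key box is centred between the tapes, square and flush against the upstand with its lid shut; the arm is still gripping it, pushing with 13–14 N at the wrist (about 9–14 N on the upstand after counter friction), held 4.5 s before I handed the job in.

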